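Draw the blank block out of a dry bath with the screw-in puller

TASK

Take the T-handled puller from its stand, screw its nose clockwise into the tapped bush of the blank heating block (the one without tube holes), draw the block straight up out of the dry bath and stand it flat and upright in the steel tray, with the puller left in it. The start of the thread has to be felt for: press lightly and never force the bush, keep the block level, and leave the two tube blocks, the beaker, the jar and the spatula where they are.

Things in the scene. Friction and masses are not known exactly. Their poses are not given: they have to be found in the camera images.
- bath: Dry bath heater, a white box 150 (x) x 230 (y) x 90 mm high, fixed. Origin: centre of its underside; z up. Three bays in its top, side by side along its y, centres at y = -58, 0, +58 mm, each 74 x 48 mm, 48 mm deep, each holding a heating block, long side along the bath's x. Leaf springs press the blocks sideways, so that they drag: 5 to 20 N to draw one out, weight included.
- blank: The blank heating block to pull out: aluminium, 70 (x) x 44 (y) x 46 mm high, about 0.36 kg, solid but for the brass bush in its top. Its top stands 2 mm below the bath's rim. It may be in any of the three bays. Origin: centre of its underside; z up.
- blank_mouth (a point): Centre of the bush's mouth on the blank's top face, 46 mm above its underside. Round hole 15 mm across with two opposite entry notches 8 mm wide, reaching 13 mm from the axis. The notches may stand at any angle about the axis: the bush swivels stiffly (0.15 N m) in the block, its angle is not measured and must be felt or seen. More than 45 N from the puller damages it.
- puller_grip (a point): Centre of the handle bar of the puller, where to grasp it. The puller is a steel rod, 129 mm tall, 12 mm thick, 0.16 kg, upright and loose in the stand; axes of the puller, z up the rod. Bar: 46 (its x) x 12 (y) x 26 mm high (13 mm above and below this point). The tip is 116 mm below this point. A sleeve 24 mm across sits 39 to 53 mm above the tip.
- puller_tip (a point): End of the puller's conical nose (8 mm long, 5 mm across at the end), on its axis. Above the cone the rod is 12 mm thick, a pilot for the 15 mm bore. When the lugs lie on the bush's face this point is about 19.5 mm below the mouth; when they pass the notches it drops to about 30 mm below. A lug caught on a notch's edge drags the bush along: ease back a little.
- puller_lugs (a point): Centre of the two opposite lugs of the puller, 22 mm above its tip: round pins 5 mm thick, 23 mm over both, along the puller's x, parallel to the handle bar.
- blank_home (a point): Where the puller's tip comes when screwed home: on the bush's axis, 32 mm below its mouth. Coarse two-start thread: once the lugs have dropped through the notches, a clockwise turn (seen from above) of 1.05 rad draws the puller 2 mm down, with 1.5 mm of play, to an end stop; from 0.7 rad on it holds the block. Turned further, the bush turns along, harmlessly.
- stand: White block, 70 x 70 x 55 mm high, fixed, with an upright hole of 26 mm diameter and 49 mm depth in which the puller stands. Origin: centre of its underside.
- tray_floor (a point): Centre of the steel tray's inner floor (4 mm above the bench). The tray is fixed, 146 x 146 mm outside, inside 138 x 138 mm, walls 4 mm thick, rim 14 mm above the bench.
- tubeblock_a: Heating block of the same outer size as the blank, with six tube holes and two capped tubes that stick up 23 mm: leave it. Origin: centre of its underside.
- tubeblock_b: Like tubeblock_a, with three capped tubes: leave it.
- beaker: Glass beaker, 64 mm wide, 85 mm tall, origin at the centre of its foot: leave it.
- jar: Small brown glass jar, 34 mm wide, 45 mm tall, origin at the centre of its foot: leave it.
- spatula: Thin steel double-ended spatula lying on the bench, 146 mm long along its x, 12 mm wide, 6 mm thick: leave it.

How it is judged:
By the outcome, as a careful person would: the job done as asked, in the order asked, and still so for the second after the job is handed in, with the robot touching nothing.
It also fails if it takes over 72 s, if anything falls off the work surface, if the arm or the gripper's body presses on something with over 40 N, if the wrist force passes 120 N, or if a joint passes its speed limit or range.

ROBOT

A 7-joint arm with a two-finger parallel gripper is mounted at the origin on the work surface. World frame = base frame: x ahead of the robot, y to its left, z up, the work surface at z = 0. Lengths are in m, angles in rad, forces in N, time in s.
With the tool pointing down it reaches from about 0.4 to 0.85 m from the base axis. Payload 4.5 kg.
Tool frame: the origin (TCP) lies midway between the tips of the shut fingers; the grasp point (between the pads) lies 19 mm behind it; x points along the fingers, y is the direction in which the jaws open and shut, and the axes are right-handed (so a half turn about x gives the same grasp; the last joint's range is limited). The gripper opens to 85 mm and grips with 20 to 120 N. Pads are 22 mm wide; open, the fingers measure 114 mm over their backs; the gripper's body (76 mm by 85 mm) begins 54 mm behind the grasp point. The pads swing forward as they close: fully open they stand 13 mm farther back than shut.
Start: joints at [1.204, 0.689, -0.195, 1.565, 0.157, 0.902, -0.215], TCP at [0.244, -0.575, 0.231] pointing down, gripper open.
Joint ranges: [-3.01, 3.01], [-0.46, 2.08], [-1.47, 1.51], [0.13, 2.56], [-1, 4.14], [0.04, 2.09], [-2.66, 2.66]. Speed limits (rad/s): [2.57, 2.57, 3.14, 3.14, 3.14, 3.14, 3.14].

INTERFACE

Orientations are given as a unit quaternion [w, x, y, z].
In Python, from rig import get_obs, capture, camera_model, hand_in gives the robot as it stands.
- The arm moves only by the shell command python3 -m inch 'ROWS' [FORCE]. ROWS is JSON, a list of rows, each a list of 3 entries, a list of its own where there are three numbers: the shift along the tool's x, y, z in m, then the turn about the tool's x in rad, then the closure, from 0 (fully open) to 1 (shut). In form: [[[dx, dy, dz], spin, jaw], ...]. A call has 1 to 20 rows; each row shifts and turns the commanded pose from where the row before left it, along the tool's axes as they then stand; what a row does not reach is not made up. A row lasts 1/10 s, in which the tool goes at most 50 mm and 8.59 degrees, less where a joint would pass 70% of its speed; a pose out of reach is approached as far as the arm can. A call is refused whole if a number of a shift passes 0.05 or a number of a turn 0.15, either way. A call with a gripper value outside its range is refused whole. The fingers move at their own pace and stop on an object; FORCE is the grip in N (left out, the last holds). Time passes only in rows, so rows that do not move let the fingers close. It gives the time, the measured TCP pose, the force and the opening at its end, in the units of the state.
- get_obs(): the state, without advancing time (a new reading comes with each control period).
- capture(name): name is "side" or "top"; returns the picture (384x512x3 uint8, red, green, blue); there is no depth.
- camera_model(name): a dict with "intrinsics" (3x3 intrinsics, pixels), "eye" and "orientation" of the camera in the world. Camera axes: x right, y up, looking along -z (the intrinsics and any distortion apply to the point x, -y, -z); pixel columns grow to the right and rows downward; lengths in m; the calibration is good to about 2 mm. A picture is of the moment at which its call begins. camera_model takes no time and is no camera call.
- hand_in(): hands the job in, once; it reports no verdict.
The state is a dict: "time": time; "qpos": joint angles; "joint_velocities": joint speeds; "joint_torque": joint torques, N m; "eef_pos": TCP position; "orientation": TCP orientation; "wrist_force": force on the tool from outside, world axes, zero at the start; "ft_torque": the same for the moment, N m; "opening": finger opening in m.
Only numpy, scipy, OpenCV 4.12 (cv2) and the standard library are available. Lean on these libraries where they do the work, as an engineer would, in place of code of your own. Each camera call takes 0.05 s, during which the arm holds its last target.

## Working session

There is one attempt and no reset: what is moved stays moved. The work goes in short steps, Python scripts to look and compute and a shell command to move; the robot and the scene stay as the last step left them, time stands still between calls to the robot, and variables do not carry over. Pictures are saved under pics/ and viewed, and the job is handed in when it is done.

```bash
ls; mkdir -p pics
python3 - <<'E'
from rig import *
import cv2
o=get_obs()
for k,v in o.items(): print(k,v)
for n in("side","top"):
    m=camera_model(n); print(n,m)
    cv2.imwrite(f"pics/{n}0.png",cv2.cvtColor(capture(n),cv2.COLOR_RGB2BGR))
E
```

```text
pics
time 0.0
qpos [ 1.20380812  0.68997764 -0.19453765  1.56637867  0.15729471  0.90251337
 -0.21507968]
joint_velocities [ 1.36003638e-03 -4.78357259e-05  5.25189061e-05  1.15300393e-03
 -9.33907311e-04 -3.16473201e-05  7.39712170e-04]
joint_torque [-3.08825056e-04 -5.39607632e+01 -1.26648109e+00 -1.58541709e+01
  9.15475306e-03  9.50606569e-03 -2.02713613e-05]
eef_pos [ 0.24354242 -0.57486755  0.23047939]
orientation [-0.14015367 -0.69277263 -0.14143919  0.69312192]
wrist_force [-0.75268593  0.60591783  0.46877899]
ft_torque [-0.02368439 -0.03810023 -0.01244333]
opening 0.08532838261714835
side {'intrinsics': array([[425.30344453,   0.        , 259.60445177],
       [  0.        , 425.30344453, 199.55011571],
       [  0.        ,   0.        ,   1.        ]]), 'eye': array([ 0.30868381, -0.63025008,  0.74342891]), 'orientation': array([ 0.91322343,  0.37256305, -0.05811041, -0.15441153])}
top {'intrinsics': array([[422.23493317,   0.        , 251.71316264],
       [  0.        , 422.23493317, 192.35506061],
       [  0.        ,   0.        ,   1.        ]]), 'eye': array([ 0.3771366 , -0.02143037,  1.1133326 ]), 'orientation': array([ 0.713424  ,  0.05820355, -0.04124389, -0.69709216])}
```

View pics/side0.png

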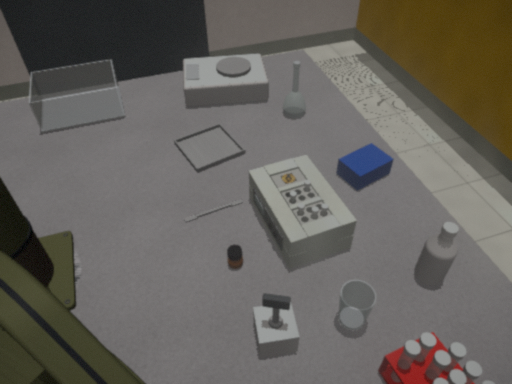

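View pics/top0.png

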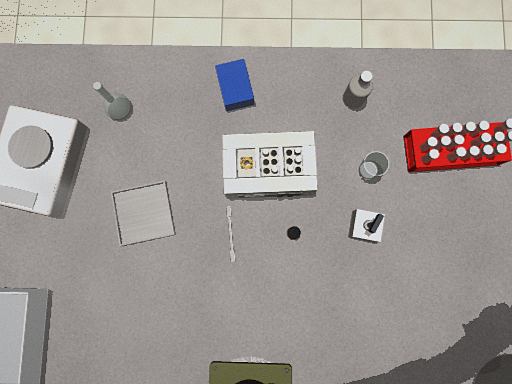

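```bash
cat > h.py <<'E'
from rig import *
import cv2, numpy as np
from scipy.spatial.transform import Rotation as R
def cam(n):
    m=camera_model(n);q=m['orientation'];return m['intrinsics'],np.array(m['eye']),R.from_quat([q[1],q[2],q[3],q[0]]).as_matrix()
def ray(n,u,v):
    K,e,M=cam(n);d=np.linalg.inv(K)@[u,v,1];return e,M@(d*[1,-1,-1])
def onz(n,u,v,z):
    e,d=ray(n,u,v);return e+d*(z-e[2])/d[2]
def proj(n,p):
    K,e,M=cam(n);c=M.T@(np.array(p)-e);c=c*[1,-1,-1];x=K@c;return x[:2]/x[2]
def two(a,b):  # pixel in side, pixel in top
    (e1,d1),(e2,d2)=ray('side',*a),ray('top',*b)
    d1/=np.linalg.norm(d1);d2/=np.linalg.norm(d2)
    t=np.linalg.lstsq(np.c_[d1,-d2],e2-e1,rcond=None)[0]
    p,q=e1+t[0]*d1,e2+t[1]*d2;return (p+q)/2,np.linalg.norm(p-q)
def shot(n,f):
    im=cv2.cvtColor(capture(n),cv2.COLOR_RGB2BGR);cv2.imwrite(f'pics/{f}.png',im);return im
def crop(f,x0,y0,w,h,s,o):
    im=cv2.imread(f'pics/{f}.png')[y0:y0+h,x0:x0+w];cv2.imwrite(f'pics/{o}.png',cv2.resize(im,None,fx=s,fy=s,interpolation=cv2.INTER_CUBIC))
E
python3 - <<'E'
from h import *
crop('top0',215,120,110,80,7,'c1')
crop('top0',340,195,60,60,9,'c2')
crop('side0',240,280,70,80,7,'c3')
crop('side0',240,150,120,110,5,'c4')
crop('top0',100,170,90,90,6,'c5')
E
```

```text
(no output)
```

View pics/c1.png

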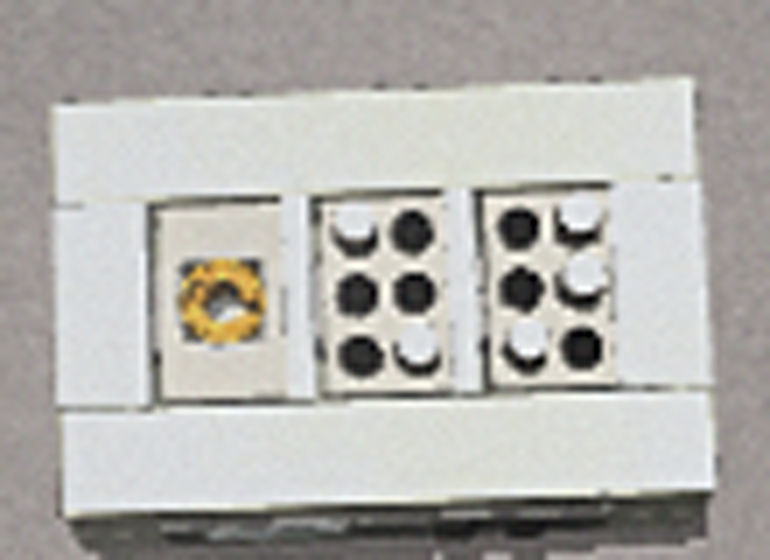

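View pics/c2.png

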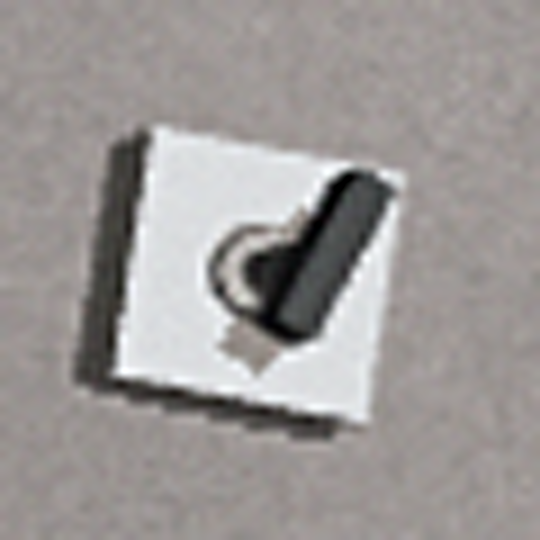

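View pics/c3.png

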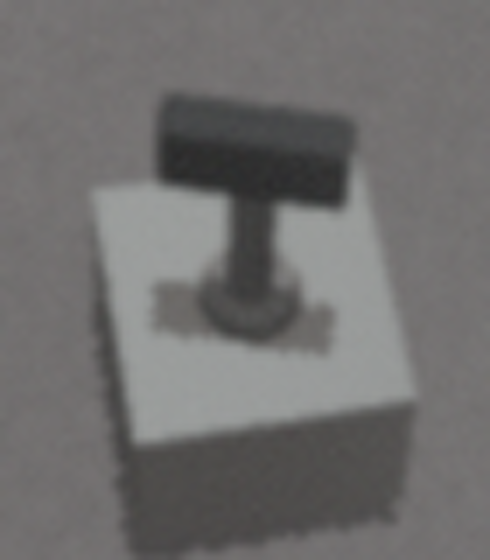

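View pics/c4.png

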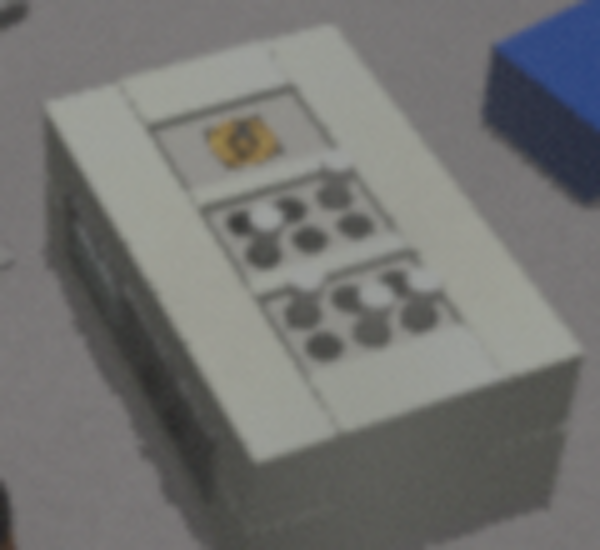

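View pics/c5.png

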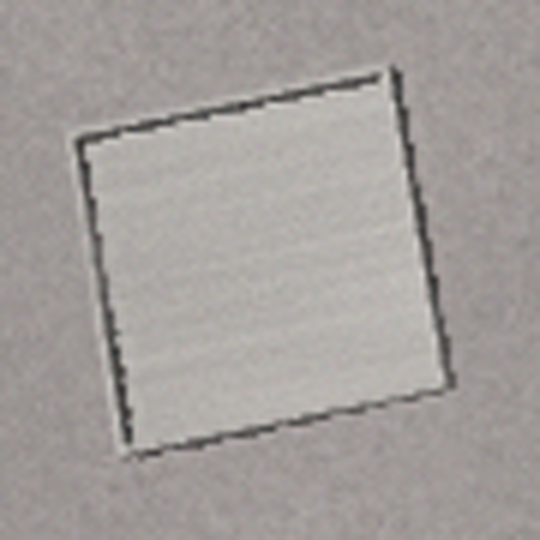

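Run:
```python
from h import *
crop('top0',238,152,18,20,28,'c6')
crop('side0',275,168,30,22,24,'c7')
im=cv2.imread('pics/top0.png');g=im.astype(int)
def big(mask,roi):
    m=np.zeros(mask.shape,np.uint8);x,y,w,h=roi;m[y:y+h,x:x+w]=mask[y:y+h,x:x+w]
    c=max(cv2.findContours(m.astype(np.uint8),cv2.RETR_EXTERNAL,cv2.CHAIN_APPROX_NONE)[0],key=cv2.contourArea);return c
V=cv2.cvtColor(im,cv2.COLOR_BGR2HSV)
# bath top
for n,z,roi in(('bath',.09,(215,120,110,80)),('stand',.055,(340,200,55,50))):
    c=big((V[...,2]>195),roi)
    q=cv2.approxPolyDP(cv2.convexHull(c),4,True)[:,0]
    P=np.array([onz('top',*p,z)[:2] for p in q]);print(n,q.tolist(),np.round(P,4).tolist(),'mean',P.mean(0).round(4),'rect',cv2.minAreaRect((P*1000).astype(np.float32)))
    r=cv2.minAreaRect((np.array([onz('top',*p,z)[:2] for p in cv2.convexHull(c)[:,0]])*1000).astype(np.float32));print(r)
# bar
ms={}
for n,roi in(('top',(340,205,55,40)),('side',(255,288,45,25))):
    i=cv2.imread(f'pics/{n}0.png');gg=i.max(2);print(n,np.percentile(gg[roi[1]:roi[1]+roi[3],roi[0]:roi[0]+roi[2]],[5,20,50]))
# tray by corner picks (outer)
c=np.array([[100+75/6,170+133/6],[100+397/6,170+65/6],[100+457/6,170+387/6],[100+124/6,170+458/6]])
P=np.array([onz('top',*p,.014)[:2] for p in c]);print('tray',P.round(4).tolist(),P.mean(0),[np.linalg.norm(P[i]-P[i-1]) for i in range(4)])
d=P[0]-P[3];print(np.arctan2(d[1],d[0]))
# bush
m=(V[...,1]>100)&(V[...,0]>10)&(V[...,0]<35)
c=big(m,(235,145,30,30));h=cv2.convexHull(c)
print('bush top',cv2.minEnclosingCircle(c),onz('top',*cv2.minEnclosingCircle(c)[0],.088))
i=cv2.imread('pics/side0.png');V2=cv2.cvtColor(i,cv2.COLOR_BGR2HSV)
m=(V2[...,1]>90)&(V2[...,0]>10)&(V2[...,0]<35)
c=big(m,(275,165,35,30));e=cv2.fitEllipse(c);print('bush side',e,onz('side',*e[0],.088))
```

```text
bath [[313, 131], [316, 189], [224, 193], [223, 135]] [[0.6795, -0.1439], [0.5335, -0.1519], [0.5188, 0.0729], [0.6651, 0.0804]] mean [ 0.5993 -0.0356] rect ((599.1726684570312, -35.51683044433594), (146.50782775878906, 226.65402221679688), 3.672940492630005)
((599.4473266601562, -35.810707092285156), (148.37159729003906, 229.46180725097656), 3.378652334213257)
stand [[357, 209], [383, 218], [380, 241], [353, 236]] [[0.4904, -0.2588], [0.4693, -0.3231], [0.4121, -0.3146], [0.4228, -0.2483]] mean [ 0.4487 -0.2862] rect ((451.2657775878906, -286.7208251953125), (67.21788024902344, 68.75988006591797), 81.1209716796875)
((451.3016357421875, -286.52874755859375), (68.84546661376953, 69.21021270751953), 80.10921478271484)
top [ 59.95 147.   158.  ]
side [ 48.  71. 115.]
tray [[0.5252, 0.3759], [0.5586, 0.2346], [0.4176, 0.2009], [0.3835, 0.3443]] [0.47120164 0.28895429] [np.float64(0.14515485412754994), np.float64(0.1451636073274804), np.float64(0.144995895114324), np.float64(0.1474069321158347)]
0.21924406282247666
bush top ((246.10000610351562, 162.5), 6.087786674499512) [0.59658266 0.02079566 0.088     ]
bush side ((287.7889404296875, 178.24578857421875), (6.877919673919678, 11.391090393066406), 93.2911376953125) [0.59328476 0.01893785 0.088     ]
```

View pics/c6.png

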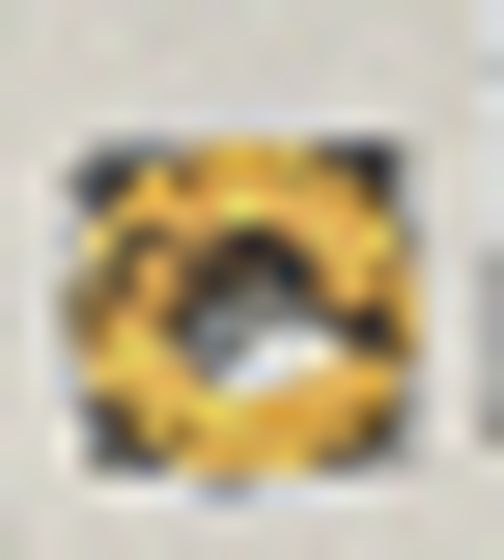

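View pics/c7.png

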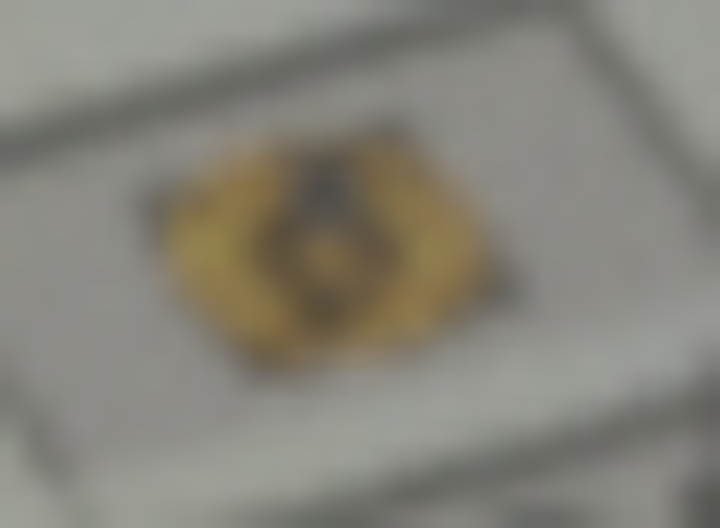

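Run:
```python
from h import *
for n,roi,t in(('top',(358,208,30,30),80),('side',(258,290,40,22),95)):
    i=cv2.imread(f'pics/{n}0.png').max(2);x,y,w,h=roi
    sub=i[y:y+h,x:x+w];np.set_printoptions(linewidth=250);print(n,x,y);print(sub)
f=lambda c,x0,y0,s:(x0+(c[0]+.5)/s-.5,y0+(c[1]+.5)/s-.5)
a=[onz('top',*f(c,238,152,28),.088) for c in((135,250),(375,330))]
d=a[1]-a[0];print('notch top',a,np.degrees(np.arctan2(d[1],d[0])))
a=[onz('side',*f(c,275,168,24),.088) for c in((325,180),(325,320))]
d=a[1]-a[0];print('notch side',a,np.degrees(np.arctan2(d[1],d[0])))
# housing square centre
c=[(95,180),(375,170),(385,445),(110,450)];print('sq top',np.mean([onz('top',*f(k,238,152,28),.088) for k in c],0))
c=[(155,200),(395,130),(510,285),(265,365)];print('sq side',np.mean([onz('side',*f(k,275,168,24),.088) for k in c],0))
```

```text
top 358 208
[[153 153 157 149 150 147 154 157 159 163 158 156 163 161 159 158 165 156 159 165 166 160 161 167 165 157 159 155 153 164]
 [221 183 179 160 158 156 162 153 152 156 159 157 156 158 158 158 158 160 157 161 161 160 164 162 166 162 165 151 149 160]
 [232 233 233 232 219 218 190 183 164 155 159 159 159 153 155 158 163 154 156 164 153 154 161 163 162 159 152 159 152 149]
 [231 229 226 226 225 227 227 232 234 220 219 196 183 164 164 163 162 158 158 157 149 149 148 156 157 156 156 159 157 151]
 [229 220 225 222 221 225 223 224 227 224 230 229 231 234 234 224 202 182 181 170 163 166 166 165 155 156 159 161 160 167]
 [224 223 223 224 221 224 227 221 223 222 222 225 225 223 226 228 227 233 244 242 224 169 172 181 175 163 165 158 161 166]
 [227 219 223 221 222 224 222 226 219 222 221 224 224 225 222 226 227 233 236 146  20  30  77 102 229 227 212 169 162 160]
 [224 223 225 223 221 223 225 224 224 224 223 223 222 220 224 222 228 240 106   0  10  72  73  67  81 166 210 165 158 159]
 [227 225 224 226 223 224 224 222 225 225 224 225 222 224 226 227 238 199  57   0  67  78  81  75  62  9
[... 5830 characters left out ...]
  83  92 124 148 152 141 123 118 116 116 116]
 [157 157 158 158 158 158 158 156 159 157 159 158 157 150 121  82  67  63  63  63  75 110 141 149 147 146 144 145 141 131 131 145 154 154 147 127 119 119 116 115]
 [157 158 157 156 158 158 158 157 157 156 156 157 158 151 119  83  64  66  63  64  74 114 145 156 156 155 155 155 156 151 151 154 156 155 150 133 121 118 117 118]]
notch top [array([0.6015933 , 0.03026836, 0.088     ]), array([0.59478983, 0.00881816, 0.088     ])] -107.59771773395302
notch side [array([0.59785702, 0.02877634, 0.088     ]), array([0.59068582, 0.01071986, 0.088     ])] -111.66068731026897
sq top [0.59626607 0.02070672 0.088     ]
sq side [0.59509652 0.02023457 0.088     ]
```

Run:
```python
from h import *
i=cv2.imread('pics/top0.png').max(2)
m=np.zeros(i.shape,np.uint8);s=i[213:233,370:384];m[213:233,370:384]=(s>52)&(s<105)
n,l,st,c=cv2.connectedComponentsWithStats(m,connectivity=4);k=1+np.argmax(st[1:,4]);m=(l==k).astype(np.uint8)
ct=cv2.findContours(m,0,cv2.CHAIN_APPROX_NONE)[0][0]
r=cv2.minAreaRect(ct);print(r)
P=np.array([onz('top',*p[0],.135)[:2] for p in ct])*1000
r2=cv2.minAreaRect(P.astype(np.float32));print('z.135',r2)
b=cv2.boxPoints(r2);
for j in range(2): d=b[j+1]-b[j];print(np.linalg.norm(d),np.degrees(np.arctan2(d[1],d[0])))
print('two',two((276.3,297.9),r[0]), 'side onz',onz('side',276.3,297.9,.135))
c=[(263.2,293.3),(289.6,296.6)];p=[onz('side',*k,.135) for k in c];d=p[1]-p[0];print('side back edge',np.linalg.norm(d),np.degrees(np.arctan2(d[1],d[0])))
o=get_obs();q=o['orientation'];print(R.from_quat([q[1],q[2],q[3],q[0]]).as_matrix().round(3))
```

```text
((376.9056701660156, 222.66983032226562), (4.759300231933594, 19.13433074951172), 29.05460548400879)
z.135 ((451.33489990234375, -286.1669616699219), (10.71192455291748, 44.63981246948242), 60.66785430908203)
44.639824 -29.332165
10.711961 60.667778
two (array([ 0.45076383, -0.28663111,  0.13257946]), np.float64(0.0013789163782781182)) side onz [ 0.44951135 -0.28791516  0.135     ]
side back edge 0.043570725345891785 -27.483978881288596
[[-0.001  0.39  -0.921]
 [ 0.002 -0.921 -0.39 ]
 [-1.    -0.002  0.   ]]
```

```bash
python3 -m inch '[[[0,-0.0154,-0.0253],0,0],[[0,-0.0154,-0.0253],0,0],[[0,-0.0154,-0.0253],0,0],[[0,-0.0154,-0.0253],0,0],[[0,-0.0154,-0.0253],0,0],[[0,-0.0154,-0.0253],0,0],[[0,-0.0154,-0.0253],0,0],[[0,-0.0154,-0.0253],0,0],[[0,-0.0154,-0.0253],0,0],[[0,-0.0154,-0.0253],0,0],[[0,-0.0154,-0.0253],0,0],[[0,-0.0154,-0.0253],0,0],[[0,0,0],0.13,0],[[0,0,0],0.13,0],[[0,0,0],0.13,0],[[0,0,0],0.13,0],[[0,0,0],0.13,0],[[0,0,0],0.13,0],[[0,0,0],0.13,0],[[0,0,0],0,0]]' 40
cat >> h.py <<'E'
def st(goal=None,ang=None):
    o=get_obs();q=o['orientation'];M=R.from_quat([q[1],q[2],q[3],q[0]]).as_matrix()
    print('t',round(o['time'],2),'p',o['eef_pos'].round(4),'yaw_y',round(np.degrees(np.arctan2(M[1,1],M[0,1])),2),'xaxis',M[:,0].round(3),'open',round(o['opening'],4),'F',o['wrist_force'].round(2),'T',o['ft_torque'].round(3),'q',o['qpos'].round(2))
    if goal is not None:
        print('shift tool',(M.T@(np.array(goal)-o['eef_pos'])).round(4))
    if ang is not None: print('spin',np.radians(((np.degrees(np.arctan2(M[1,1],M[0,1]))-ang)+180)%360-180).round(4))
    return o,M
E
python3 -c "
from h import *
st((0.4508,-0.2865,0.103),-119)"
```

```text
time: 2.1
eef_pos: [0.4511, -0.2866, 0.231]
orientation: [0.178, -0.684, 0.178, 0.685]
wrist_force: [1.2, 0.3, 0.3]
opening: 0.0852
t 2.1 p [ 0.4511 -0.2866  0.231 ] yaw_y -119.18 xaxis [-0.001 -0.    -1.   ] open 0.0852 F [1.19 0.26 0.25] T [ 0.014  0.068 -0.008] q [ 0.41  0.57  0.11  1.85 -0.09  0.73 -1.51]
shift tool [0.128  0.     0.0002]
spin -0.0032
```

```bash
python3 -m inch '[[[0.02,0,0],0,0],[[0.02,0,0],0,0],[[0.02,0,0],0,0],[[0.02,0,0],0,0],[[0.02,0,0],0,0],[[0.014,0,0],0,0],[[0.014,0,0],0,0],[[0,0,0],0,0]]'
python3 - <<'E'
from h import *
st();shot('side','s1');shot('top','t1')
crop('s1',220,240,100,110,5,'s1c');crop('t1',330,180,80,80,6,'t1c')
E
```

```text
time: 2.9
eef_pos: [0.4502, -0.286, 0.1017]
orientation: [0.178, -0.683, 0.177, 0.686]
wrist_force: [-0.0, 1.0, -1.0]
opening: 0.0853
t 2.9 p [ 0.4502 -0.286   0.1017] yaw_y -119.01 xaxis [-0.003  0.002 -1.   ] open 0.0853 F [-0.    1.02 -1.02] T [-0.014  0.003 -0.02 ] q [ 0.44  0.78  0.07  1.95 -0.12  0.42 -1.48]
```

View pics/s1c.png

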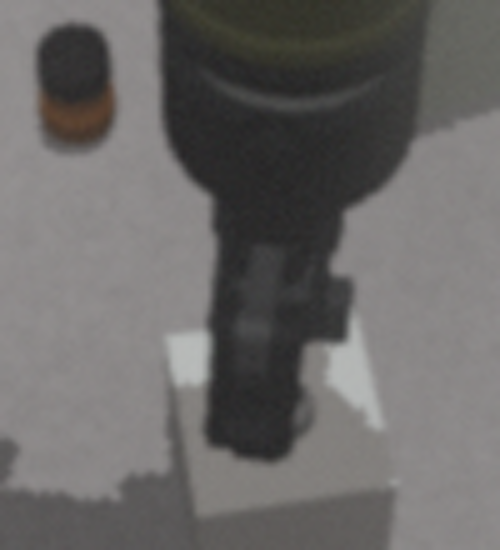

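View pics/t1.png

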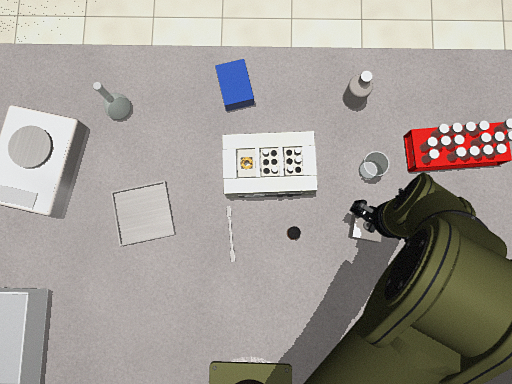

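```bash
python3 -m inch '[[[0,0,0],0,1],[[0,0,0],0,1],[[0,0,0],0,1],[[0,0,0],0,1],[[0,0,0],0,1],[[0,0,0],0,1],[[0,0,0],0,1],[[0,0,0],0,1],[[0,0,0],0,1],[[0,0,0],0,1]]' 80; python3 -c "
from h import *
st()"
```

```text
time: 4.0
eef_pos: [0.4516, -0.2869, 0.1035]
orientation: [-0.178, 0.685, -0.178, -0.684]
wrist_force: [-0.5, 1.7, 5.6]
opening: 0.0111
t 4.0 p [ 0.4516 -0.2869  0.1035] yaw_y -119.17 xaxis [ 0.001 -0.    -1.   ] open 0.0111 F [-0.54  1.69  5.59] T [ 0.207 -0.028  0.079] q [ 0.44  0.77  0.07  1.95 -0.12  0.42 -1.49]
```

```bash
python3 -m inch '[[[-0.005,0,0],0,1],[[-0.01,0,0],0,1],[[-0.015,0,0],0,1],[[-0.02,0,0],0,1],[[-0.02,0,0],0,1],[[-0.02,0,0],0,1],[[-0.02,0,0],0,1],[[-0.02,0,0],0,1],[[-0.01,0,0],0,1],[[-0.01,0,0],0,1],[[0,0,0],0,1],[[0,0,0],0,1]]'
python3 - <<'E'
from h import *
st((0.596,0.0205,.2535),-19)
shot('side','s2');crop('s2',200,200,140,150,4,'s2c')
E
```

```text
time: 5.2
eef_pos: [0.4509, -0.2866, 0.2528]
orientation: [0.178, -0.684, 0.178, 0.685]
wrist_force: [0.6, 0.7, -1.5]
opening: 0.0103
t 5.2 p [ 0.4509 -0.2866  0.2528] yaw_y -119.17 xaxis [-0.001  0.    -1.   ] open 0.0103 F [ 0.55  0.69 -1.54] T [ 0.009 -0.022  0.004] q [ 0.41  0.54  0.12  1.82 -0.09  0.78 -1.51]
shift tool [-0.0007 -0.3389  0.023 ]
spin -1.7484
```

View pics/s2c.png

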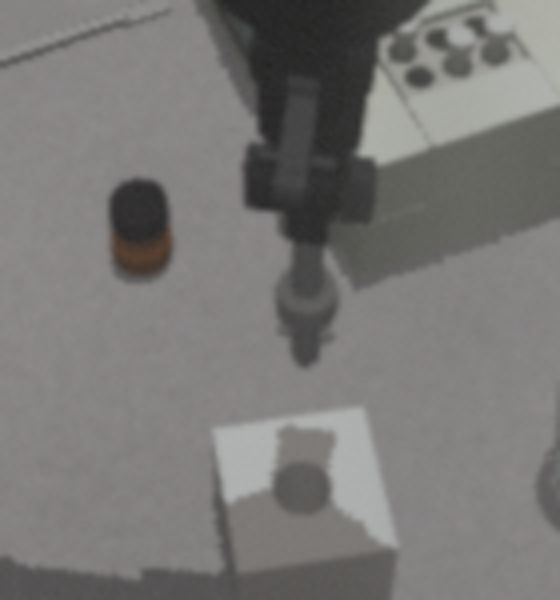

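```bash
python3 -m inch '[[[0,-0.01,0.0009],0,1],[[0,-0.02,0.0014],0,1],[[0,-0.0277,0.0019],0,1],[[0,-0.0277,0.0019],0,1],[[0,-0.0277,0.0019],0,1],[[0,-0.0277,0.0019],0,1],[[0,-0.0277,0.0019],0,1],[[0,-0.0277,0.0019],0,1],[[0,-0.0277,0.0019],0,1],[[0,-0.0277,0.0019],0,1],[[0,-0.0277,0.0019],0,1],[[0,-0.0277,0.0019],0,1],[[0,-0.02,0.0014],0,1],[[0,-0.0117,0.0006],0,1],[[0,0,0],0,1]]'
python3 -m inch '[[[0,0,0],-0.1249,1],[[0,0,0],-0.1249,1],[[0,0,0],-0.1249,1],[[0,0,0],-0.1249,1],[[0,0,0],-0.1249,1],[[0,0,0],-0.1249,1],[[0,0,0],-0.1249,1],[[0,0,0],-0.1249,1],[[0,0,0],-0.1249,1],[[0,0,0],-0.1249,1],[[0,0,0],-0.1249,1],[[0,0,0],-0.1249,1],[[0,0,0],-0.1249,1],[[0,0,0],-0.1249,1],[[0,0,0],0,1],[[0,0,0],0,1]]'
python3 - <<'E'
from h import *
st((0.596,0.0205,.2535),-19)
shot('side','s3');crop('s3',210,80,170,150,4,'s3c')
shot('top','t3')
E
```

```text
time: 6.75
eef_pos: [0.5963, 0.0222, 0.2528]
orientation: [0.177, -0.684, 0.177, 0.685]
wrist_force: [-0.6, 0.1, -2.0]
opening: 0.011
time: 8.35
eef_pos: [0.5956, 0.0184, 0.2531]
orientation: [-0.409, -0.576, -0.409, 0.577]
wrist_force: [0.1, 0.1, -2.1]
opening: 0.0108
t 8.35 p [0.5956 0.0184 0.2531] yaw_y -19.28 xaxis [-0.001 -0.001 -1.   ] open 0.0108 F [ 0.09  0.09 -2.07] T [0.046 0.037 0.041] q [ 0.1   0.64 -0.36  1.63  0.26  0.93 -0.69]
shift tool [-0.0004 -0.0003 -0.0021]
spin -0.0048
```

View pics/s3c.png

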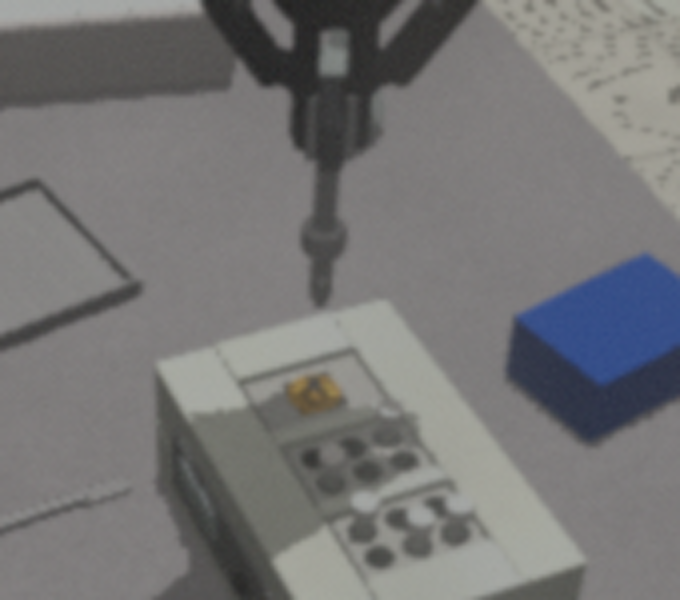

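View pics/t3.png

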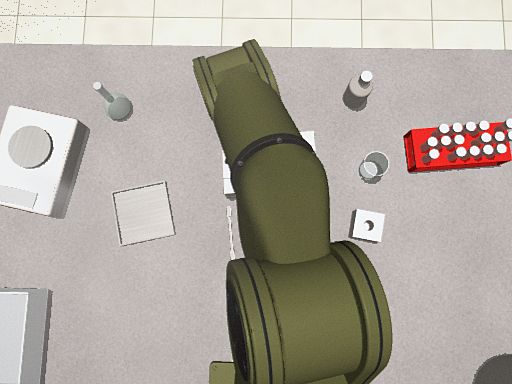

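```bash
python3 - <<'E'
from h import *
b=np.array([.5956,.0184,0])
for z in (.1556,.2,.2531-.0975+.045):print(z,(proj('side',b+[0,0,z])-[210,80])*4)
print('bush',(proj('side',(.596,.0205,.088))-[210,80])*4)
E
python3 -m inch '[[[0.01,0,-0.001],0,1],[[0.015,0,-0.001],0,1],[[0.015,0,0],0,1],[[0.012,0,0],0,1],[[0.008,0,0],0,1],[[0,0,0],0,1],[[0,0,0],0,1]]'
python3 - <<'E'
from h import *
st((0.596,0.0205,.19),-19)
shot('side','s4');crop('s4',250,110,80,100,6,'s4c')
E
```

```text
0.1556 [320.3828758  300.24564903]
0.2 [324.01233231 234.03121296]
0.2006 [324.06317048 233.10374056]
bush [314.59942174 390.12302705]
time: 9.15
eef_pos: [0.597, 0.0222, 0.1934]
orientation: [0.411, 0.576, 0.411, -0.576]
wrist_force: [0.6, 1.3, -0.5]
opening: 0.0111
t 9.15 p [0.597  0.0222 0.1934] yaw_y -18.99 xaxis [ 0. -0. -1.] open 0.0111 F [ 0.61  1.35 -0.49] T [-0.052 -0.039 -0.019] q [ 0.08  0.71 -0.33  1.69  0.3   0.79 -0.73]
shift tool [ 0.0034 -0.0004  0.0019]
spin 0.0001
```

View pics/s4c.png

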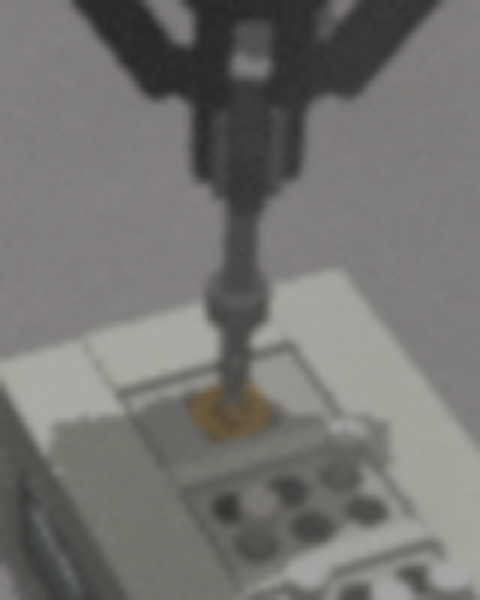

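```bash
python3 -m inch '[[[0.004,0,0],0,1],[[0.004,0,0],0,1],[[0.003,0,0],0,1],[[0.003,0,0],0,1],[[0,0,0],0,1]]'
python3 - <<'E'
from h import *
st((0.596,0.0205,.1785),-19)
shot('side','s5');crop('s5',260,130,60,70,8,'s5c')
E
```

```text
time: 9.7
eef_pos: [0.5964, 0.0221, 0.1788]
orientation: [-0.411, -0.575, -0.411, 0.576]
wrist_force: [0.7, 0.1, -0.9]
opening: 0.011
t 9.7 p [0.5964 0.0221 0.1788] yaw_y -18.98 xaxis [-0.001 -0.    -1.   ] open 0.011 F [ 0.69  0.09 -0.93] T [ 0.05   0.003 -0.038] q [ 0.07  0.73 -0.32  1.7   0.31  0.76 -0.74]
shift tool [0.0003 0.0001 0.0016]
spin 0.0003
```

View pics/s5c.png

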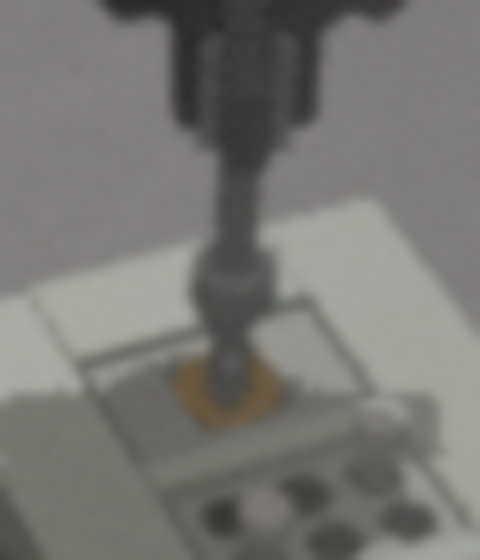

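```bash
python3 -m inch '[[[0.002,0,0],0,1],[[0.002,0,0],0,1],[[0.002,0,0],0,1],[[0.002,0,0],0,1],[[0,0,0],0,1]]'; python3 -c "
from h import *
st((0.596,0.0205,.1785),-19)"
```

```text
time: 10.25
eef_pos: [0.5965, 0.0221, 0.171]
orientation: [-0.411, -0.575, -0.411, 0.576]
wrist_force: [0.4, -0.4, -0.5]
opening: 0.0106
t 10.25 p [0.5965 0.0221 0.171 ] yaw_y -18.99 xaxis [-0.001 -0.    -1.   ] open 0.0106 F [ 0.44 -0.38 -0.53] T [0.038 0.002 0.001] q [ 0.07  0.74 -0.32  1.71  0.32  0.75 -0.74]
shift tool [-0.0075  0.      0.0016]
spin 0.0003
```

```bash
python3 -m inch '[[[0.002,0,0],0,1],[[0.001,0,0],0,1],[[0.001,0,0],0,1],[[0.001,0,0],0,1],[[0,0,0],0,1]]'; python3 -c "
from h import *
st((0.596,0.0205,.1785),-19)"
```

```text
time: 10.75
eef_pos: [0.5967, 0.0221, 0.1662]
orientation: [-0.411, -0.576, -0.411, 0.576]
wrist_force: [-0.6, -0.1, -1.7]
opening: 0.0111
t 10.75 p [0.5967 0.0221 0.1662] yaw_y -18.99 xaxis [-0. -0. -1.] open 0.0111 F [-0.59 -0.09 -1.71] T [ 0.014  0.035 -0.011] q [ 0.07  0.75 -0.32  1.71  0.32  0.74 -0.74]
shift tool [-0.0123 -0.0001  0.0017]
spin 0.0002
```

```bash
python3 -m inch '[[[0.001,0,0],0,1],[[0.001,0,0],0,1],[[0.001,0,0],0,1],[[0,0,0],0,1]]'; python3 -c "
from h import *
st((0.596,0.0205,.1785),-19)"
```

```text
time: 11.15
eef_pos: [0.5966, 0.0221, 0.1631]
orientation: [-0.411, -0.576, -0.411, 0.576]
wrist_force: [-0.5, 0.4, -0.5]
opening: 0.011
t 11.15 p [0.5966 0.0221 0.1631] yaw_y -18.99 xaxis [-0. -0. -1.] open 0.011 F [-0.53  0.4  -0.5 ] T [-0.061 -0.016  0.005] q [ 0.07  0.75 -0.32  1.71  0.32  0.73 -0.74]
shift tool [-0.0154 -0.0001  0.0017]
spin 0.0003
```

```bash
python3 -m inch '[[[0.001,0,0],0,1],[[0.001,0,0],0,1],[[0.001,0,0],0,1],[[0,0,0],0,1]]'; python3 -c "
from h import *
st((0.596,0.0205,.1785),-19)"
```

```text
time: 11.55
eef_pos: [0.5967, 0.0221, 0.1601]
orientation: [-0.411, -0.576, -0.411, 0.576]
wrist_force: [0.6, -0.8, -1.2]
opening: 0.011
t 11.55 p [0.5967 0.0221 0.1601] yaw_y -18.99 xaxis [-0. -0. -1.] open 0.011 F [ 0.65 -0.75 -1.22] T [ 0.027  0.005 -0.002] q [ 0.06  0.75 -0.31  1.72  0.32  0.72 -0.75]
shift tool [-0.0184 -0.0001  0.0017]
spin 0.0002
```

```bash
python3 -m inch '[[[0.001,0,0],0,1],[[0.001,0,0],0,1],[[0.001,0,0],0,1],[[0.0005,0,0],0,1],[[0,0,0],0,1]]'; python3 -c "
from h import *
st((0.596,0.0205,.1785),-19)"
```

```text
time: 12.05
eef_pos: [0.5967, 0.0221, 0.1567]
orientation: [-0.411, -0.576, -0.411, 0.576]
wrist_force: [-0.8, -0.2, -1.0]
opening: 0.0107
t 12.05 p [0.5967 0.0221 0.1567] yaw_y -18.99 xaxis [-0. -0. -1.] open 0.0107 F [-0.76 -0.24 -0.99] T [ 0.008 -0.042  0.027] q [ 0.06  0.76 -0.31  1.72  0.33  0.72 -0.75]
shift tool [-0.0218 -0.0002  0.0017]
spin 0.0002
```

```bash
python3 -m inch '[[[0.0005,0,0],0,1],[[0.0005,0,0],0,1],[[0.0003,0,0],0,1],[[0,0,0],0,1]]'; python3 -c "
from h import *
st((0.596,0.0205,.1785),-19)"
```

```text
time: 12.45
eef_pos: [0.5968, 0.0221, 0.1557]
orientation: [0.411, 0.576, 0.411, -0.576]
wrist_force: [-0.3, -0.5, 1.3]
opening: 0.0105
t 12.45 p [0.5968 0.0221 0.1557] yaw_y -18.99 xaxis [ 0. -0. -1.] open 0.0105 F [-0.25 -0.46  1.32] T [-0.031  0.077  0.01 ] q [ 0.06  0.76 -0.31  1.72  0.33  0.71 -0.75]
shift tool [-0.0228 -0.0002  0.0018]
spin 0.0002
```

```bash
python3 -m inch '[[[0.0003,0,0],0,1],[[0,0,0],0,1]]'; python3 -m inch '[[[0.0002,0,0],0.08,1],[[0.0002,0,0],0.08,1],[[0.0002,0,0],0.08,1],[[0,0,0],0,1]]'; python3 -c "
from h import *
st((0.596,0.0205,.1785),-79)"
```

```text
time: 12.65
eef_pos: [0.5968, 0.0222, 0.1556]
orientation: [0.411, 0.576, 0.411, -0.576]
wrist_force: [-1.1, -0.5, 1.5]
opening: 0.0108
time: 13.05
eef_pos: [0.5977, 0.022, 0.1551]
orientation: [0.339, 0.621, 0.338, -0.62]
wrist_force: [1.3, -0.2, 2.3]
opening: 0.0109
t 13.05 p [0.5977 0.022  0.1551] yaw_y -32.76 xaxis [ 0.002 -0.    -1.   ] open 0.0109 F [ 1.27 -0.23  2.31] T [-0.184 -0.227  0.046] q [ 0.02  0.75 -0.24  1.72  0.26  0.69 -0.93]
shift tool [-0.0234 -0.0006  0.0021]
spin 0.807
```

```bash
python3 -m inch '[[[0.00015,0,0],0.08,1],[[0.00015,0,0],0.08,1],[[0.00015,0,0],0.08,1],[[0.00015,0,0],0.08,1],[[0.00015,0,0],0.08,1],[[0,0,0],0,1]]'; python3 -c "
from h import *
st((0.596,0.0205,.1785),-79)"
```

```text
time: 13.65
eef_pos: [0.5972, 0.0224, 0.1544]
orientation: [0.209, 0.676, 0.209, -0.675]
wrist_force: [0.8, -0.1, 4.4]
opening: 0.0109
t 13.65 p [0.5972 0.0224 0.1544] yaw_y -55.56 xaxis [ 0.001  0.    -1.   ] open 0.0109 F [ 0.77 -0.11  4.39] T [ 0.08  -0.007 -0.025] q [-0.04  0.75 -0.13  1.73  0.14  0.67 -1.22]
shift tool [-0.0241  0.0009  0.0021]
spin 0.4091
```

```bash
python3 -m inch '[[[0.00015,0,0],0.08,1],[[0.00015,0,0],0.08,1],[[0.00015,0,0],0.08,1],[[0.00015,0,0],0.08,1],[[0.0001,0,0],0.08,1],[[0,0,0],0,1]]';python3 -c "
from h import *
st((0.596,0.0205,.1785),-79)"
python3 -m inch '[[[0,0,0],0.06,1],[[0,0,0],0.06,1],[[0,0,0],0.06,1],[[0,0,0],0,1]]'; python3 -c "
from h import *
st((0.596,0.0205,.1785),-79)"
```

```text
time: 14.25
eef_pos: [0.5971, 0.0213, 0.1536]
orientation: [0.071, 0.704, 0.07, -0.703]
wrist_force: [0.1, -0.8, 4.8]
opening: 0.0109
t 14.25 p [0.5971 0.0213 0.1536] yaw_y -78.49 xaxis [ 0.001 -0.001 -1.   ] open 0.0109 F [ 0.14 -0.82  4.81] T [-0.455  0.022  0.035] q [-0.11  0.75 -0.01  1.73  0.02  0.66 -1.5 ]
shift tool [-0.0249  0.0006  0.0012]
spin 0.0089
time: 14.65
eef_pos: [0.5971, 0.021, 0.1535]
orientation: [0.008, 0.707, 0.007, -0.707]
wrist_force: [0.5, -1.5, 4.3]
opening: 0.0107
t 14.65 p [0.5971 0.021  0.1535] yaw_y -88.75 xaxis [ 0.001 -0.002 -1.   ] open 0.0107 F [ 0.55 -1.5   4.34] T [-0.714  0.052  0.103] q [-0.13  0.75  0.04  1.73 -0.04  0.66 -1.63]
shift tool [-0.025   0.0005  0.0011]
spin -0.1702
```

```bash
python3 -m inch '[[[0,0,0],0.08,1],[[0,0,0],0.04,1],[[0,0,0],0,1],[[0,0,0],0,1]]'; python3 -c "
from h import *
st()"
python3 -m inch '[[[0,-0.0006,0],0,1],[[0,0,0],0,1],[[0,0,0],0,1]]'; python3 -c "
from h import *
st()"
```

```text
time: 15.05
eef_pos: [0.597, 0.0209, 0.1535]
orientation: [-0.034, 0.707, -0.035, -0.706]
wrist_force: [0.4, -2.5, 5.4]
opening: 0.0108
t 15.05 p [0.597  0.0209 0.1535] yaw_y -95.58 xaxis [ 0.001 -0.002 -1.   ] open 0.0108 F [ 0.42 -2.45  5.44] T [-0.744  0.081  0.15 ] q [-0.15  0.75  0.07  1.73 -0.08  0.66 -1.71]
time: 15.35
eef_pos: [0.5971, 0.021, 0.1535]
orientation: [-0.034, 0.707, -0.035, -0.706]
wrist_force: [0.0, -3.9, 4.8]
opening: 0.0107
t 15.35 p [0.5971 0.021  0.1535] yaw_y -95.59 xaxis [ 0.001 -0.002 -1.   ] open 0.0107 F [ 0.01 -3.87  4.76] T [-0.891  0.082  0.172] q [-0.15  0.75  0.07  1.73 -0.08  0.66 -1.71]
```

```bash
python3 -m inch '[[[0,0.0012,0],0,1],[[0,0.001,0],0,1],[[0,0,0],0,1],[[0,0,0],0,1]]'; python3 -c "
from h import *
st()"
```

```text
time: 15.75
eef_pos: [0.597, 0.0204, 0.1535]
orientation: [-0.034, 0.707, -0.034, -0.706]
wrist_force: [0.5, -1.2, 5.9]
opening: 0.0108
t 15.75 p [0.597  0.0204 0.1535] yaw_y -95.57 xaxis [ 0.001 -0.    -1.   ] open 0.0108 F [ 0.47 -1.18  5.87] T [-0.274  0.032  0.177] q [-0.15  0.75  0.07  1.73 -0.08  0.66 -1.71]
```

```bash
python3 -m inch '[[[0,0.0008,0],0,1],[[-0.001,0,0],0,1],[[-0.001,0,0],0,1],[[-0.001,0,0],0,1],[[-0.001,0,0],0,1],[[0,0,0],0,1]]'; python3 -c "
from h import *
st()"
```

```text
time: 16.35
eef_pos: [0.5956, 0.0201, 0.1564]
orientation: [0.035, -0.705, 0.035, 0.707]
wrist_force: [1.9, 1.1, -10.4]
opening: 0.0107
t 16.35 p [0.5956 0.0201 0.1564] yaw_y -95.72 xaxis [-0.002  0.    -1.   ] open 0.0107 F [  1.9    1.05 -10.44] T [ 0.37  -0.571  0.143] q [-0.15  0.75  0.07  1.73 -0.08  0.67 -1.71]
```

```bash
python3 -m inch '[[[-0.0015,0,0],0,1],[[-0.0015,0,0],0,1],[[-0.0015,0,0],0,1],[[-0.0015,0,0],0,1],[[-0.0015,0,0],0,1],[[0,0,0],0,1]]'
python3 - <<'E'
from h import *
st()
shot('side','s6');crop('s6',240,110,100,100,6,'s6c')
E
```

```text
time: 16.95
eef_pos: [0.596, 0.02, 0.1648]
orientation: [0.036, -0.706, 0.035, 0.707]
wrist_force: [-0.4, 1.4, -9.9]
opening: 0.0112
t 16.95 p [0.596  0.02   0.1648] yaw_y -95.75 xaxis [-0.001  0.    -1.   ] open 0.0112 F [-0.37  1.36 -9.88] T [0.581 0.076 0.14 ] q [-0.15  0.74  0.07  1.73 -0.08  0.68 -1.71]
```

View pics/s6c.png

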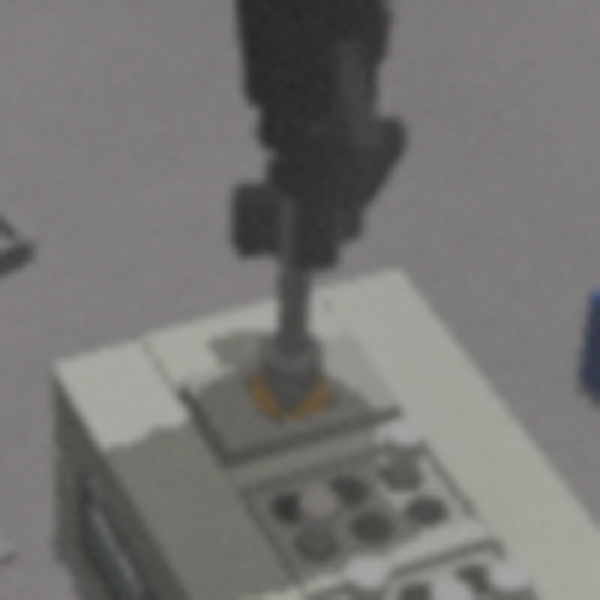

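```bash
python3 -m inch '[[[-0.002,-0.0004,0],0,1],[[-0.0025,0,0],0,1],[[-0.0025,0,0],0,1],[[-0.0025,0,0],0,1],[[-0.0025,0,0],0,1],[[-0.0025,0,0],0,1],[[-0.0025,0,0],0,1],[[-0.0025,0,0],0,1],[[0,0,0],0,1]]'; python3 -c "
from h import *
st()"
```

```text
time: 17.9
eef_pos: [0.5967, 0.0201, 0.1847]
orientation: [-0.036, 0.706, -0.036, -0.706]
wrist_force: [-1.2, 1.7, -7.1]
opening: 0.0107
t 17.9 p [0.5967 0.0201 0.1847] yaw_y -95.77 xaxis [ 0.001 -0.    -1.   ] open 0.0107 F [-1.19  1.7  -7.15] T [0.428 0.047 0.148] q [-0.15  0.71  0.08  1.71 -0.07  0.73 -1.71]
```

```bash
python3 -m inch '[[[-0.0025,0,0],0,1],[[-0.0025,0,0],0,1],[[-0.0025,0,0],0,1],[[-0.0025,0,0],0,1],[[-0.0025,0,0],0,1],[[-0.0025,0,0],0,1],[[-0.0025,0,0],0,1],[[-0.0025,0,0],0,1],[[-0.003,0,0],0,1],[[-0.004,0,0],0,1],[[-0.006,0,0],0,1],[[-0.008,0,0],0,1],[[-0.008,0,0],0,1],[[-0.005,0,0],0,1],[[0,0,0],0,1],[[0,0,0],0,1]]'
python3 - <<'E'
from h import *
st((0.4712,0.289,.2385))
shot('side','s7');crop('s7',220,70,120,120,5,'s7c')
E
```

```text
time: 19.5
eef_pos: [0.5964, 0.0201, 0.2382]
orientation: [0.036, -0.706, 0.036, 0.706]
wrist_force: [0.9, 0.2, -5.2]
opening: 0.0109
t 19.5 p [0.5964 0.0201 0.2382] yaw_y -95.77 xaxis [-0. -0. -1.] open 0.0109 F [ 0.86  0.15 -5.19] T [-0.043  0.026  0.013] q [-0.16  0.64  0.09  1.66 -0.07  0.85 -1.72]
shift tool [-0.0003 -0.255   0.1516]
```

View pics/s7c.png

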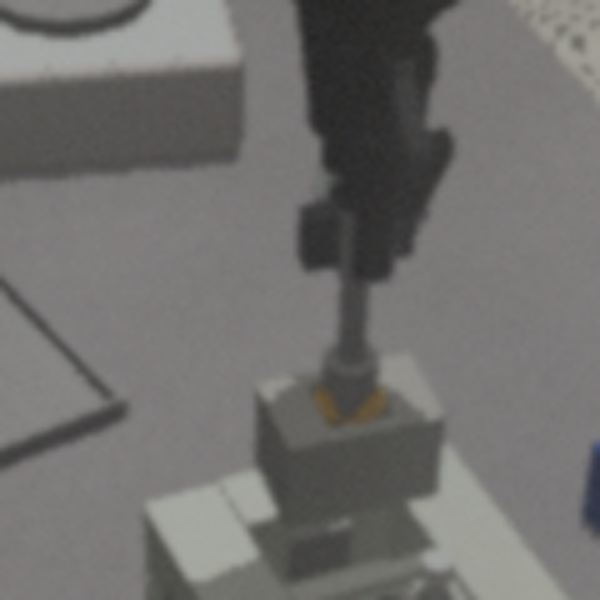

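```bash
python3 -m inch '[[[0,-0.004,0.0024],0,1],[[0,-0.008,0.0047],0,1],[[0,-0.012,0.0071],0,1],[[0,-0.0159,0.0095],0,1],[[0,-0.0159,0.0095],0,1],[[0,-0.0159,0.0095],0,1],[[0,-0.0159,0.0095],0,1],[[0,-0.0159,0.0095],0,1],[[0,-0.0159,0.0095],0,1],[[0,-0.0159,0.0095],0,1],[[0,-0.0159,0.0095],0,1],[[0,-0.0159,0.0095],0,1],[[0,-0.0159,0.0095],0,1],[[0,-0.0159,0.0095],0,1],[[0,-0.0159,0.0095],0,1],[[0,-0.0159,0.0095],0,1],[[0,-0.012,0.007],0,1],[[0,-0.008,0.0047],0,1],[[0,-0.004,0.0024],0,1],[[0,0,0],0,1]]'
python3 - <<'E'
from h import *
st((0.4712,0.289,.2385))
E
```

```text
time: 21.55
eef_pos: [0.4708, 0.2892, 0.2381]
orientation: [-0.035, 0.706, -0.035, -0.706]
wrist_force: [0.4, 0.0, -6.4]
opening: 0.0107
t 21.55 p [0.4708 0.2892 0.2381] yaw_y -95.72 xaxis [ 0. -0. -1.] open 0.0107 F [ 0.36  0.   -6.36] T [-0.03  -0.038  0.03 ] q [-0.71  0.59  0.12  1.79 -0.1   0.77 -2.21]
shift tool [-0.0004  0.0002 -0.0004]
```

```bash
python3 -m inch '[[[0.005,0,0],0,1],[[0.01,0,0],0,1],[[0.015,0,0],0,1],[[0.015,0,0],0,1],[[0.015,0,0],0,1],[[0.015,0,0],0,1],[[0.015,0,0],0,1],[[0.01,0,0],0,1],[[0.007,0,0],0,1],[[0.004,0,0],0,1],[[0,0,0],0,1],[[0,0,0],0,1]]'
python3 - <<'E'
from h import *
st((0.4712,0.289,.117))
shot('side','s8');crop('s8',150,80,120,110,5,'s8c');shot('top','t8')
E
```

```text
time: 22.75
eef_pos: [0.4714, 0.2889, 0.1275]
orientation: [-0.036, 0.707, -0.035, -0.706]
wrist_force: [0.5, -0.4, -6.4]
opening: 0.0107
t 22.75 p [0.4714 0.2889 0.1275] yaw_y -95.77 xaxis [ 0.001  0.    -1.   ] open 0.0107 F [ 0.5  -0.44 -6.44] T [ 0.019 -0.021 -0.042] q [-0.68  0.75  0.09  1.89 -0.12  0.51 -2.19]
shift tool [ 0.0105 -0.0001  0.0003]
```

View pics/s8c.png

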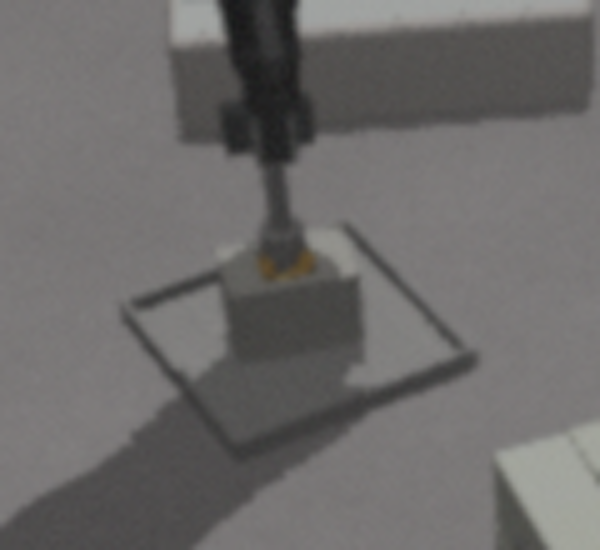

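The block hangs level over the tray's middle (block bottom near crop (300,355) inside the tray outline). Lowering slowly to contact.

```bash
python3 -m inch '[[[0.002,0,0],0,1],[[0.002,0,0],0,1],[[0.002,0,0],0,1],[[0.001,0,0],0,1],[[0.001,0,0],0,1],[[0,0,0],0,1]]'; python3 -c "
from h import *
st()"
python3 -m inch '[[[0.001,0,0],0,1],[[0.001,0,0],0,1],[[0,0,0],0,1]]'; python3 -c "
from h import *
st()"
```

```text
time: 23.45
eef_pos: [0.471, 0.2887, 0.1189]
orientation: [0.035, -0.706, 0.036, 0.706]
wrist_force: [-0.1, -0.2, -5.5]
opening: 0.011
t 23.45 p [0.471  0.2887 0.1189] yaw_y -95.76 xaxis [-0. -0. -1.] open 0.011 F [-0.05 -0.18 -5.45] T [ 0.008 -0.004  0.009] q [-0.68  0.76  0.08  1.89 -0.12  0.49 -2.19]
time: 23.75
eef_pos: [0.4713, 0.2889, 0.1173]
orientation: [-0.036, 0.706, -0.035, -0.706]
wrist_force: [0.2, 0.8, -2.6]
opening: 0.011
t 23.75 p [0.4713 0.2889 0.1173] yaw_y -95.76 xaxis [ 0.  0. -1.] open 0.011 F [ 0.22  0.79 -2.61] T [-0.026  0.051  0.004] q [-0.68  0.76  0.08  1.89 -0.12  0.49 -2.19]
```

```bash
python3 -m inch '[[[0.0007,0,0],0,1],[[0.0006,0,0],0,1],[[0,0,0],0,1]]'; python3 -c "
from h import *
st()"
```

```text
time: 24.05
eef_pos: [0.4714, 0.2889, 0.1161]
orientation: [-0.036, 0.707, -0.035, -0.706]
wrist_force: [-0.6, 0.1, -1.7]
opening: 0.0108
t 24.05 p [0.4714 0.2889 0.1161] yaw_y -95.77 xaxis [ 0.001  0.    -1.   ] open 0.0108 F [-0.59  0.12 -1.75] T [-0.047 -0.037 -0.021] q [-0.68  0.77  0.08  1.89 -0.12  0.49 -2.19]
```

```bash
python3 -m inch '[[[0.0004,0,0],0,1],[[0,0,0],0,0.85],[[0,0,0],0,0.8],[[0,0,0],0,0.7],[[0,0,0],0,0.6],[[0,0,0],0,0.5],[[0,0,0],0,0.5],[[0,0,0],0,0.5]]' 20
python3 - <<'E'
from h import *
st()
shot('side','s9');crop('s9',150,80,120,110,5,'s9c')
E
```

```text
time: 24.85
eef_pos: [0.4711, 0.2888, 0.1154]
orientation: [-0.036, 0.706, -0.036, -0.706]
wrist_force: [-0.6, 0.6, 0.3]
opening: 0.0427
t 24.85 p [0.4711 0.2888 0.1154] yaw_y -95.76 xaxis [ 0. -0. -1.] open 0.0427 F [-0.59  0.59  0.35] T [-0.063 -0.025  0.001] q [-0.68  0.77  0.08  1.89 -0.12  0.48 -2.19]
```

View pics/s9c.png

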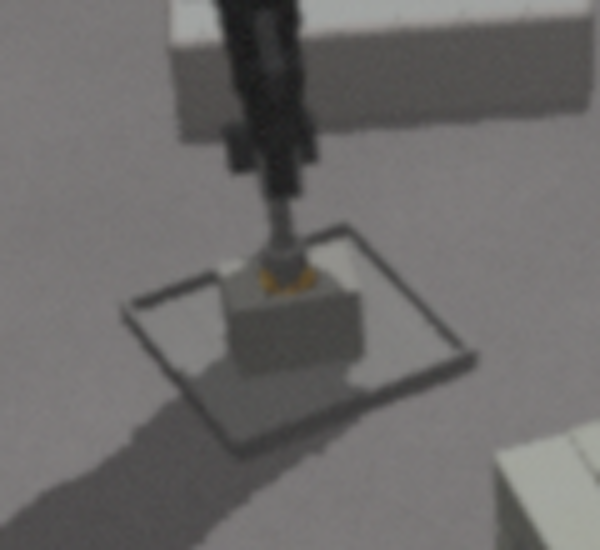

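The block stands on the tray floor. I'm opening the gripper fully and backing straight up.

```bash
python3 -m inch '[[[0,0,0],0,0.2],[[0,0,0],0,0],[[0,0,0],0,0],[[-0.005,0,0],0,0],[[-0.01,0,0],0,0],[[-0.02,0,0],0,0],[[-0.02,0,0],0,0],[[-0.02,0,0],0,0],[[-0.02,0,0],0,0],[[-0.02,0,0],0,0],[[-0.015,0,0],0,0],[[0,0,0],0,0]]'
python3 -m inch '[[[0,0.02,0.02],0,0],[[0,0.02,0.025],0,0],[[0,0.02,0.025],0,0],[[0,0.02,0.025],0,0],[[0,0.02,0],0,0],[[0,0.03,0],0,0],[[0,0.03,0],0,0],[[0,0.03,0],0,0],[[0,0.03,0],0,0],[[0,0.03,0],0,0],[[0,0,0],0,0],[[0,0,0],0,0]]'
python3 - <<'E'
from h import *
st()
shot('side','s10');crop('s10',150,80,120,110,5,'s10c');shot('top','t10')
E
```

```text
time: 26.1
eef_pos: [0.4724, 0.2895, 0.2482]
orientation: [-0.037, 0.708, -0.034, -0.705]
wrist_force: [-0.3, 0.6, -0.2]
opening: 0.0854
time: 27.3
eef_pos: [0.3513, 0.0493, 0.2453]
orientation: [0.036, -0.706, 0.036, 0.706]
wrist_force: [0.5, -0.1, 0.0]
opening: 0.0857
t 27.3 p [0.3513 0.0493 0.2453] yaw_y -95.86 xaxis [-0.  0. -1.] open 0.0857 F [ 0.53 -0.1   0.02] T [ 0.101 -0.024  0.025] q [-0.35  0.33  0.11  2.3  -0.07  0.51 -1.86]
```

View pics/s10.png

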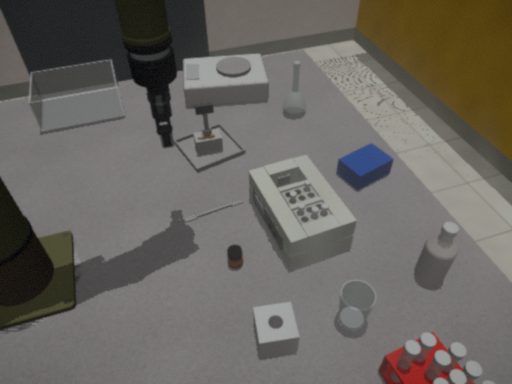

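View pics/s10c.png

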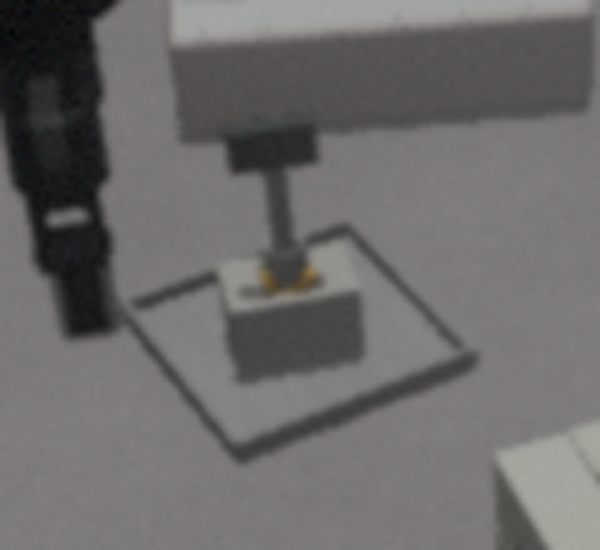

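View pics/t10.png

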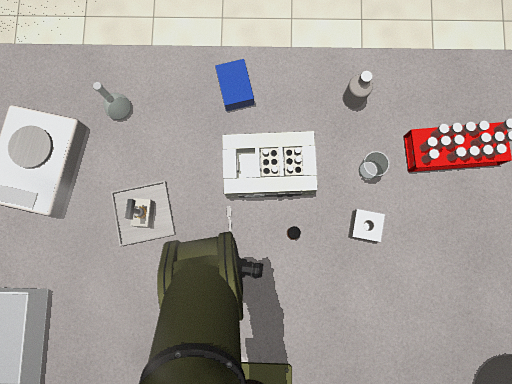

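The top view shows the block upright in the tray at about pixel (140,212), with the puller standing in it. The left bay is empty at (246,163), the other objects have not moved, and the arm is clear. Handing in.

```bash
python3 -c "
from rig import hand_in
print(hand_in())"
```

```text
the job is handed in; nothing more can be done
None
```

The blank block now stands flat and upright near the middle of the steel tray with the puller still in it. I handed in at 27.4 s.

- **Thread:** I saw the notch angle in both views (about 71°). The lugs dropped straight through and touched at about 30 mm with a light press. I then turned the puller about 1.3 rad clockwise until the torque reached 0.15 N m, the end stop. The largest downward press I read was about 6 N.
- **Sideways load:** Near the end stop a side moment of up to 0.9 N m built up. My first sideways correction made it worse, so I reversed it, and the moment fell to about 0.3 N m before the lift.
- **Lift:** The block came out level, with a pull of about 10 N falling to 5 N once free. It touched down gently, and the puller was released with almost no load on it.
- **Last pictures:** In both views the block is in the tray with the puller standing upright, or nearly so within its play. The bay is empty, and the tube blocks, beaker and jar are unmoved. The spatula also looks unmoved in the side view, but the arm partly hides it from above. The gripper was open and touching nothing, with wrist force near zero.

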